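Fetch the ramekin from behind the cup and jar in the spoon drawer

TASK

Get the white ramekin out of the back of the spoon drawer: first move the red sippy cup and the yellow-lidded jar that hem it in onto the teal tray, leaving the ramekin where it is until both stand there, then stand the ramekin in the middle of the cork coaster. Only after that put the cup back on the middle of the round red pad and the jar back on the middle of the square yellow pad. Keep all three upright, set them down gently without dropping them, and leave the two forks alone.

Things in the scene. Friction and masses are not known exactly. Their poses are not given: they have to be found in the camera images.
- cup_mid (a point): red plastic sippy cup with a white round lid, a red spout and a grey press button on top; upright, round, 60 mm across (base 54, lid 62), 92 mm tall including the spout; this point is on its axis half-way up, 46 mm above its underside; z is up
- jar_mid (a point): closed baby-food jar, orange-brown body with a yellow lid, upright, round, 52 mm across, 70 mm tall (lid 49 mm across, top 14 mm); this point is on its axis half-way up, 35 mm above its underside; z is up
- ramekin_mid (a point): small white ceramic ramekin, open at the top, round, 60 mm across at the base, 62 mm at the rim, 40 mm tall, wall 4 mm; it stands on the drawer floor against the back wall of the drawer (about 12 mm off it), hemmed in between cup and jar; this point is on its axis half-way up, 20 mm above its underside; z is up
- red_pad: thin round red liner pad, 82 mm across, fixed on the drawer floor under the cup: the cup's own place; origin at the centre of its underside, its top is 2 mm above the origin (14 mm above the counter)
- yellow_pad: thin square yellow liner pad, 76 x 76 mm, fixed on the drawer floor under the jar: the jar's own place; origin at the centre of its underside, its top is 2 mm above the origin (14 mm above the counter)
- tray: flat teal tray without a rim lying fixed on the counter on one side of the drawer, 200 mm (its x) by 120 mm (its y), 6 mm thick; origin at the centre of its underside: the side area
- coaster: round cork coaster lying fixed on the counter on the other side of the drawer, 92 mm across, 6 mm thick; origin at the centre of its underside
- drawer: white spoon drawer fixed on the counter, 270 mm (x, front to back) by 300 mm (y), walls 12 mm thick, 60 mm high, floor (dark blue-grey liner) at 12 mm; wooden front panel on -x side 75 mm high, 340 mm wide; a cutlery insert (top edge 40 mm above the counter) spans 20 to 120 mm in front of the origin, pads (parallel to it) and ramekin lie behind; origin at the centre of its underside
- fork_a: stainless baby fork, 127 mm long, 20 mm wide, 4 mm thick, lying crosswise in the front slot of the wooden insert; origin at its underside near the middle, x along the fork
- fork_b: stainless baby fork like the other, lying crosswise in the second slot of the wooden insert; origin at its underside near the middle, x along the fork
There are look-alikes about, which are no part of the job. What is shaped like the part that bears jar_mid but blue or green is not meant.

How it is judged:
By the outcome, as a careful person would: the job done as asked, in the order asked, and still so for the second after the job is handed in, with the robot touching nothing.
It also fails if it takes over 128 s, if anything falls off the work surface, if the arm or the gripper's body presses on something with over 40 N, if the wrist force passes 120 N, or if a joint passes its speed limit or range.

ROBOT

A 7-joint arm with a two-finger parallel gripper is mounted at the origin on the work surface. World frame = base frame: x ahead of the robot, y to its left, z up, the work surface at z = 0. Lengths are in m, angles in rad, forces in N, time in s.
With the tool pointing down it reaches from about 0.4 to 0.85 m from the base axis. Payload 6.9 kg.
Tool frame: the origin (TCP) lies midway between the tips of the shut fingers; the grasp point (between the pads) lies behind it (ctrl.pinch_z is the z of the grasp point in the tool frame, in m); z points along the fingers, y is the direction in which the jaws open and shut (so a half turn about z gives the same grasp; the last joint's range is limited). The gripper opens to 85 mm and grips with 20 to 120 N. Pads are 22 mm wide; open, the fingers measure 114 mm over their backs; the gripper's body (76 mm by 85 mm) begins 54 mm behind the grasp point. The pads swing forward as they close: fully open they stand 13 mm farther back than shut.
Start: joints at [1.369, 0.507, -0.238, 1.5, 0.126, 1.149, -0.155], TCP at [0.189, -0.596, 0.231] pointing down, gripper open.
Joint ranges: [-3.08, 3.08], [-0.24, 2.05], [-1.43, 1.35], [0, 2.5], [-1.52, 4.66], [0.17, 1.96], [-2.89, 2.89]. Speed limits (rad/s): [2.39, 2.39, 3.14, 3.14, 3.14, 3.14, 3.14].

INTERFACE

Orientations are given as a unit quaternion [w, x, y, z].
In Python, from station import ctrl, get_state, vision, ticket, models gives the robot as it stands. Calls block until the motion is done:
- ctrl.movep(position, orientation): joint-space move of the TCP to a pose.
- ctrl.movel(position, frame=None, max_speed=0.15): straight line of the TCP; frame=None keeps the orientation; max_speed is the mean speed in m/s.
- ctrl.set_joints(angles): joint-space move.
- ctrl.ungrasp() and ctrl.close_gripper(force=None): open the fingers fully, or close them until they stop; force is the grip in N (None keeps the last).
- ctrl.pause(seconds).
- ctrl.ik(position, orientation): joint angles nearest the present ones, or None.
- get_state(): the state.
- vision.grab_frame(name): name is "side" or "top" or "wrist"; returns (picture, depth): 384x512x3 uint8, blue, green, red; 384x512 float32, m along the optical axis (not along the pixel's ray), 0 where there is no reading.
- vision.camera_info(name): a dict with "mtx" (3x3 intrinsics, pixels), "R" (3x3) and "t" (3): a world point X has camera coordinates R X + t; the wrist camera has in their place "hand_eye" (4x4, takes a point from camera to tool coordinates, whose origin is the TCP and whose axes are the flange's). Camera axes: x right, y down, z forward; pixel columns grow to the right and rows downward; lengths in m; the calibration is good to about 2 mm. A picture is of the moment at which its call begins: read the wrist's pose just before it. camera_info takes no time and is no camera call.
A pose or a line that the arm cannot do raises ctrl.Unreachable and nothing moves.
- ticket.close_job(): hands the job in, once; it reports no verdict.
Trained networks look in the newest picture that a camera, given by its name, has taken for a name from the list of things; names that differ only in an ending like _2 or _b are one class to them, and where a whole thing is asked for, a point or a joint stands for the part that bears it (a point fixed in the world has none). Each returns a list of dicts, best first, with "p" (0 to 1); they miss things now and then, are a little off and sometimes report something else, mostly with a low value. They report only what shows in the picture. A call takes as long as a camera call. They do not tell look-alikes from the thing itself.
- models.recognise(camera, target): "point" ([column, row] in pixels, amid what is visible of it).
- models.masks_of(camera, target): "mask" (384x512 bool, what is visible of it) and "point" ([column, row] in pixels, amid what is visible of it).
The state is a dict: "time": time; "qpos": joint angles; "qd": joint speeds; "tau": joint torques, N m; "tcp_pos": TCP position; "eef_rot": TCP orientation; "contact_force": force on the tool from outside, world axes, zero at the start; "wrist_torque": the same for the moment, N m; "width": finger opening in m.
Only numpy, scipy, OpenCV 4.12 (cv2) and the standard library are available. Lean on these libraries where they do the work, as an engineer would, in place of code of your own. Each camera call takes 0.05 s, during which the arm holds its last target.

## Working session

There is one attempt and no reset: what is moved stays moved. The work goes in short steps, each a Python script; the robot and the scene stay as the last script left them, time stands still between calls to the robot, and variables do not carry over. Pictures are saved under pics/ and viewed, and the job is handed in when it is done.

```bash
ls; mkdir -p pics; python3 - <<'E'
from station import ctrl,get_state,vision
import cv2
s=get_state();print(s, ctrl.pinch_z)
for n in("top","side","wrist"):
    p,d=vision.grab_frame(n);cv2.imwrite(f"pics/{n}0.png",p)
    c=vision.camera_info(n);print(n,c)
E
```

```text
pics
{'time': 0.0, 'qpos': array([ 1.36948169,  0.5083656 , -0.23752419,  1.50108722,  0.12574397,
        1.1488881 , -0.15482009]), 'qd': array([-1.51678089e-03,  7.89449633e-04,  1.53655498e-03, -1.18765826e-03,
        1.61420438e-03,  8.69057275e-04, -8.24191120e-05]), 'tau': array([ 2.15003251e-04, -6.20584559e+01, -2.18613334e+00, -2.49649876e+01,
        1.28204361e-02,  1.20215700e-02, -3.23188056e-05]), 'tcp_pos': array([ 0.18853451, -0.59538888,  0.23042815]), 'eef_rot': array([-8.61214092e-04,  9.88255050e-01,  1.52810954e-01, -1.65659933e-04]), 'contact_force': array([-0.23475044, -0.60201598,  0.66034837]), 'wrist_torque': array([ 0.00105518, -0.0462281 , -0.01516646]), 'width': 0.08524970438245322} -0.0187
top {'mtx': array([[367.13732935,   0.        , 254.85730985],
       [  0.        , 367.13732935, 200.08112284],
       [  0.        ,   0.        ,   1.        ]]), 'R': array([[-0.00826469, -0.99963962, -0.02554059],
       [-0.9970848 ,  0.01017564, -0.07561979],
       [ 0.07585243,  0.02484116, -0.99680957]]), 't': array([0.03157449, 0.62268424, 0.86036757])}
s
[... 229 characters left out ...]
],
       [-2.43576866e-01, -7.13088962e-01, -6.57399758e-01],
       [ 2.11903948e-01,  6.22311324e-01, -7.53541859e-01]]), 't': array([-0.56949085,  0.22175616,  0.99702642])}
wrist {'mtx': array([[318.05034386,   0.        , 253.53897602],
       [  0.        , 318.05034386, 195.53107228],
       [  0.        ,   0.        ,   1.        ]]), 'hand_eye': array([[ 1.42063934e-04, -9.57596702e-01, -2.88112020e-01,
         7.32607664e-02],
       [ 9.99999987e-01,  1.56101418e-04, -2.57478714e-05,
        -1.04730653e-03],
       [ 6.96307716e-05, -2.88112013e-01,  9.57596712e-01,
        -1.42194972e-01],
       [ 0.00000000e+00,  0.00000000e+00,  0.00000000e+00,
         1.00000000e+00]])}
```

View pics/top0.png

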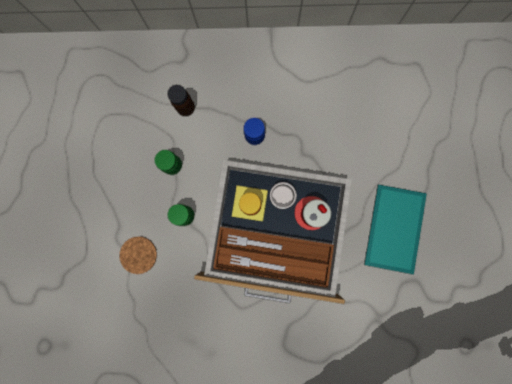

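View pics/side0.png

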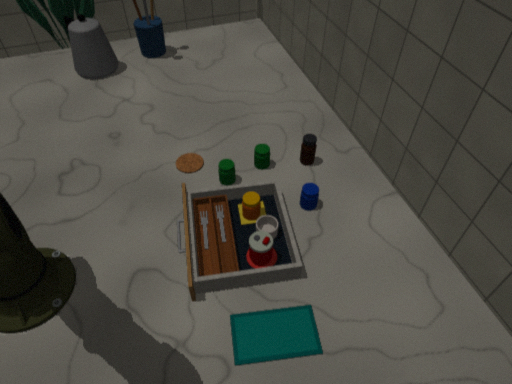

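The top view shows the yellow-lidded jar in the drawer at (249,203). Its look-alikes are blue at (254,130), green at (168,161), green at (180,214) and a dark bottle at (181,100). The red cup with the white lid is at (316,212), the ramekin at (283,195), the tray at (395,228) and the coaster at (137,254). I choose the jar at (249,203), which stands on the yellow pad. Next I'll check the crop and measure.

```bash
cat > h.py <<'E'
import numpy as np,cv2
from station import ctrl,get_state,vision,ticket,models
def world(cam,d,mask=None,T=None):
    c=vision.camera_info(cam);K=c["mtx"]
    v,u=np.nonzero((d>0)&(mask if mask is not None else True))
    z=d[v,u];P=np.stack([(u-K[0,2])*z/K[0,0],(v-K[1,2])*z/K[1,1],z],1)
    if cam=="wrist":
        H=c["hand_eye"];P=P@H[:3,:3].T+H[:3,3];return P@T[0].T+T[1],u,v
    return (P-c["t"])@c["R"],u,v
def ray(cam,uv,z):
    c=vision.camera_info(cam);K=c["mtx"];uv=np.atleast_2d(uv).astype(float)
    r=np.stack([(uv[:,0]-K[0,2])/K[0,0],(uv[:,1]-K[1,2])/K[1,1],np.ones(len(uv))],1)@c["R"]
    o=-c["R"].T@c["t"];return o+r*((z-o[2])/r[:,2])[:,None]
E
python3 - <<'E'
from h import *
p,d=vision.grab_frame("top")
cv2.imwrite("pics/crop0.png",cv2.resize(p[150:310,190:360],None,fx=4.4,fy=3.7,interpolation=cv2.INTER_CUBIC))
for n in["cup_mid","jar_mid","ramekin_mid","red_pad","yellow_pad","tray","coaster","drawer","fork_a"]:
    for r in models.masks_of("top",n)[:5]:
        if r["p"]<.3: continue
        m=r["mask"];P,u,v=world("top",d,m)
        zt=np.percentile(P[:,2],[5,50,95])
        rc=cv2.minAreaRect(P[:,:2].astype(np.float32)*1000)
        print(n,round(r["p"],2),np.round(r["point"]),m.sum(),"mean",P.mean(0).round(4),"z",zt.round(3),"rect",np.round(rc[0],1),np.round(rc[1],1),round(rc[2],1))
E
```

```text
cup_mid 0.96 [313. 214.] 644 mean [ 0.5863 -0.109   0.0906] z [0.068 0.092 0.104] rect [ 587.2 -110.8] [59.6 59.7] 33.1
jar_mid 0.97 [251. 130.] 492 mean [0.7819 0.0268 0.0595] z [0.014 0.069 0.072] rect [795.3  31.9] [70.1 49.2] 25.2
jar_mid 0.94 [251. 204.] 430 mean [0.6101 0.0357 0.0776] z [0.016 0.083 0.086] rect [613.4  35.7] [49.2 55.9] 70.6
jar_mid 0.94 [170. 162.] 533 mean [0.7116 0.2289 0.0564] z [0.005 0.069 0.072] rect [717.4 239.4] [62.1 54.8] 45.5
jar_mid 0.67 [180. 216.] 502 mean [0.5862 0.1972 0.0572] z [0.001 0.069 0.072] rect [584.  204.6] [54.7 59.7] 54.8
ramekin_mid 0.88 [284. 192.] 567 mean [ 0.6334 -0.0403  0.0271] z [0.014 0.018 0.053] rect [634.7 -41.1] [61.7 66.2] 89.4
red_pad 0.54 [301. 208.] 283 mean [ 0.5946 -0.0896  0.0148] z [0.011 0.014 0.017] rect [591.8 -95.6] [54.6 78.4] 86.4
yellow_pad 0.96 [242. 197.] 610 mean [0.6181 0.0428 0.0155] z [0.011 0.014 0.017] rect [616.7  41.3] [79.7 77.1] 81.0
tray 0.73 [397. 228.] 4112 mean [ 0.5501 -0.3116  0.0058] z [0.003 0.006 0.009] rect [ 550.7 -312.7] [121.4 199.5] 79.2
coaster 0.69 [137. 254.] 1131 mean [0.4917 0.3157 0.0054] z [0.002 0.006 0.008] rect [490.8 316.2] [90.6 92.1] 55.6
coaster 0.52 [301. 208.] 305 mean [ 0.5968 -0.091   0.0155] z [0.011 0.014 0.017] rect [593.5 -98.2] [59.3 81.8] 83.0
drawer 0.78 [281. 242.] 13328 mean [ 0.5372 -0.0281  0.031 ] z [0.011 0.018 0.072] rect [541.9 -28.5] [339.6 322.3] 77.7
fork_a 0.84 [252. 242.] 314 mean [0.5204 0.0346 0.0199] z [0.016 0.02  0.023] rect [518.9  27.4] [127.2  20.2] 80.4
fork_a 0.61 [257. 262.] 286 mean [0.4697 0.0206 0.02  ] z [0.017 0.02  0.023] rect [470.9  20.3] [128.1  19.6] 80.8
```

View pics/crop0.png

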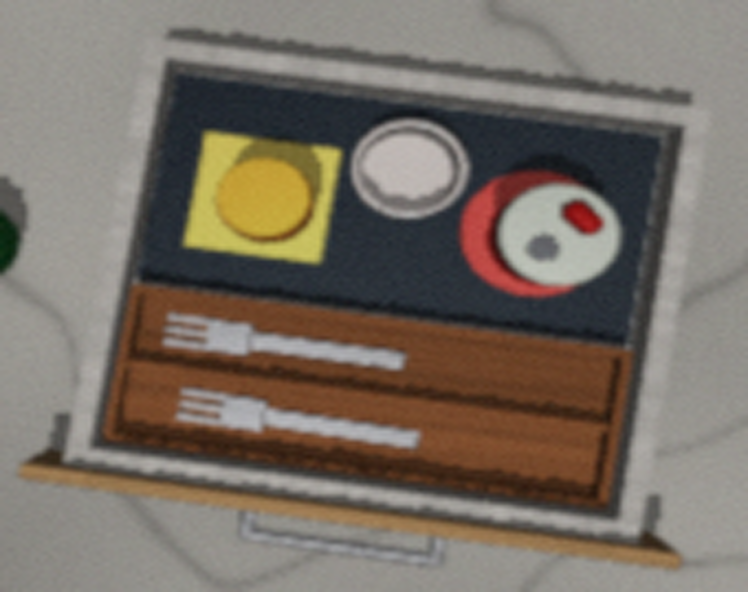

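The crop confirms a yellow lid at crop (265,198), standing on the square yellow pad. The ramekin is at (410,168) and the cup at (558,235). Next come precise fits.

```bash
cat >> h.py <<'E'
def circ(XY,r0=None):
    from scipy.optimize import least_squares
    h=cv2.convexHull(XY.astype(np.float32)*1000)[:,0]
    f=lambda q:np.hypot(h[:,0]-q[0],h[:,1]-q[1])-q[2]
    s=least_squares(f,[*h.mean(0),30],loss="soft_l1").x
    return s
def quat(th): return [0.,float(np.cos(th/2)),float(np.sin(th/2)),0.]
def level(cam,d,m,z0,z1,T=None):
    P,u,v=world(cam,d,m,T);k=(P[:,2]>z0)&(P[:,2]<z1);return P[k]
E
python3 - <<'E'
from h import *
ds=[]
for i in range(4):
    p,d=vision.grab_frame("top");ds.append(d)
d=np.median(ds,0).astype(np.float32)
np.save("d0.npy",d)
Z=[("cup",(313,214),.083,.1,40),("jar",(251,204),.079,.09,32),("ram",(284,195),.046,.058,36)]
vv,uu=np.mgrid[:384,:512]
for n,c,z0,z1,r in Z:
    P=level("top",d,np.hypot(uu-c[0],vv-c[1])<r/1.3,z0,z1)
    print(n,len(P),P.mean(0).round(4),np.median(P[:,2]).round(4),circ(P[:,:2]).round(1))
hsv=cv2.cvtColor(p,cv2.COLOR_BGR2HSV)
# tray, coaster, drawer orientation
for n in["tray","coaster"]:
    m=models.masks_of("top",n)[0]["mask"].astype(np.uint8)
    c=max(cv2.findContours(m,0,cv2.CHAIN_APPROX_NONE)[0],key=cv2.contourArea)[:,0]
    W=ray("top",c,.006)[:,:2]
    rc=cv2.minAreaRect((W*1000).astype(np.float32));print(n,rc,np.round(cv2.boxPoints(rc),1).tolist(),circ(W).round(1))
m=np.zeros((384,512),bool);m[150:310,190:360]=1
P=level("top",d,m,.052,.066);P=P[P[:,0]>.44]
k=(np.hypot(P[:,0]-.587,P[:,1]+.11)>.05)&(np.hypot(P[:,0]-.611,P[:,1]-.035)>.045)&(np.hypot(P[:,0]-.635,P[:,1]+.041)>.045)
rc=cv2.minAreaRect((P[k][:,:2]*1000).astype(np.float32));print("drawer",rc)
ym=m&(hsv[...,0]>20)&(hsv[...,0]<35)&(hsv[...,1]>90)
P=level("top",d,ym,.008,.02);print("yp",cv2.minAreaRect((P[:,:2]*1000).astype(np.float32)))
rm=m&((hsv[...,0]<8)|(hsv[...,0]>172))&(hsv[...,1]>130)
P=level("top",d,rm,.008,.02);print("rp",circ(P[:,:2]))
E
```

```text
cup 559 [ 0.5858 -0.1099  0.092 ] 0.0918 [ 586.9 -111.5   30.4]
jar 363 [0.6114 0.0374 0.0838] 0.0838 [611.5  37.5  23.7]
ram 184 [ 0.6371 -0.0442  0.0514] 0.0515 [641.6 -54.7  48.9]
tray ((550.257568359375, -311.9253234863281), (121.2462158203125, 197.7025146484375), 79.5733413696289) [[442.1000061035156, -353.70001220703125], [636.5, -389.3999938964844], [658.4000244140625, -270.20001220703125], [464.0, -234.39999389648438]] [ 550.8 -315.1  105. ]
coaster ((491.82464599609375, 315.6861267089844), (89.61717987060547, 89.15782165527344), 45.546573638916016) [[428.6000061035156, 314.8999938964844], [492.29998779296875, 252.5], [555.0, 316.5], [491.3999938964844, 378.8999938964844]] [492.  315.5  45.3]
drawer ((558.6361083984375, -17.455886840820312), (318.7889404296875, 270.2051696777344), 80.56494903564453)
yp ((617.2113037109375, 39.5252685546875), (78.13833618164062, 78.48455047607422), 80.44098663330078)
rp [ 592.2054154  -110.11747349   40.82517355]
```

```bash
cat >> h.py <<'E'
PSI=np.radians(-9.5)
E
python3 - <<'E'
from h import *
D=np.degrees
for n,pts in [("A",[(.587,-.111,.04),(.605,-.32,.03),(.495,-.305,.03),(.6115,.0375,.025),(.617,.0395,.24)])]:
  for p in pts:
    for th in(80.5,-99.5):
        q=ctrl.ik(list(p),quat(np.radians(th)));print(p,th,None if q is None else np.round(q,2))
for p in[(.636,-.042,.012),(.4918,.3157,.006)]:
    for th in(-9.5,170.5,80.5,-99.5):
        q=ctrl.ik(list(p),quat(np.radians(th)));print(p,th,None if q is None else np.round(q,2))
E
```

```text
(0.587, -0.111, 0.04) 80.5 [ 0.5   0.73 -0.58  1.79  0.54  0.79 -0.53]
(0.587, -0.111, 0.04) -99.5 [-0.44  0.99  1.15  1.81 -1.03  1.09 -2.21]
(0.605, -0.32, 0.03) 80.5 [ 0.69  0.81 -0.43  1.55  0.41  0.87 -0.06]
(0.605, -0.32, 0.03) -99.5 [ 0.31  0.8   0.26  1.55 -0.25  0.82 -2.64]
(0.495, -0.305, 0.03) 80.5 [ 0.78  0.69 -0.43  1.85  0.43  0.69 -0.06]
(0.495, -0.305, 0.03) -99.5 [ 0.37  0.68  0.23  1.85 -0.24  0.64 -2.56]
(0.6115, 0.0375, 0.025) 80.5 [ 0.24  0.76 -0.56  1.76  0.55  0.78 -0.77]
(0.6115, 0.0375, 0.025) -99.5 [ 0.53  1.02 -1.23  1.76  1.05  1.18  1.95]
(0.617, 0.0395, 0.24) 80.5 [ 0.39  0.59 -0.86  1.5   0.46  1.26 -0.69]
(0.617, 0.0395, 0.24) -99.5 [ 0.53  0.73 -1.23  1.5   0.69  1.4   2.25]
(0.636, -0.042, 0.012) -9.5 [ 0.13  0.75 -0.17  1.7   0.18  0.7  -1.87]
(0.636, -0.042, 0.012) 170.5 [ 0.51  0.9  -0.87  1.7   0.82  0.95  0.72]
(0.636, -0.042, 0.012) 80.5 [ 0.35  0.81 -0.56  1.7   0.56  0.8  -0.64]
(0.636, -0.042, 0.012) -99.5 [-0.53  1.08  1.15  1.71 -1.09  1.13 -2.34]
(0.4918, 0.3157, 0.006) -9.5 [-0.36  0.73 -0.41  1.85  0.46  0.65 -2.78]
(0.4918, 0.3157, 0.006) 170.5 [-0.17  0.81 -0.74  1.85  0.76  0.79  0.09]
(0.4918, 0.3157, 0.006) 80.5 [-0.3   0.75 -0.51  1.85  0.55  0.69 -1.3 ]
(0.4918, 0.3157, 0.006) -99.5 [ 0.04  1.03 -1.23  1.85  1.1   1.14  1.37]
```

```bash
cat >> h.py <<'E'
Q=quat(np.radians(80.5))
def st(tag):
    s=get_state();print(tag,"t",round(s["time"],1),s["tcp_pos"].round(4),"w",round(s["width"],4),"F",s["contact_force"].round(1))
E
python3 - <<'E'
from h import *
c=(.5869,-.1113)
ctrl.movep([*c,.22],Q);st("above")
p,d=vision.grab_frame("wrist");cv2.imwrite("pics/w1.png",p)
ctrl.movel([*c,.040],max_speed=.12);st("down")
p,d=vision.grab_frame("side");cv2.imwrite("pics/s1.png",p[120:330,150:350])
p,d=vision.grab_frame("wrist");cv2.imwrite("pics/w2.png",p)
E
```

```text
above t 3.2 [ 0.5867 -0.113   0.2198] w 0.0849 F [ 0.1 -0.3 -0. ]
down t 4.9 [ 0.5874 -0.1113  0.0407] w 0.0853 F [ 1.6 -0.2  0.3]
```

```bash
python3 -c "
import cv2,numpy as np
a=[cv2.resize(cv2.imread(f'pics/{n}.png'),(390,290)) for n in('w1','w2')]
b=cv2.resize(cv2.imread('pics/s1.png'),(390,290))
cv2.imwrite('pics/m1.png',np.vstack([np.hstack(a),np.hstack([b,b*0])]))"
```

```text
(no output)
```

View pics/m1.png

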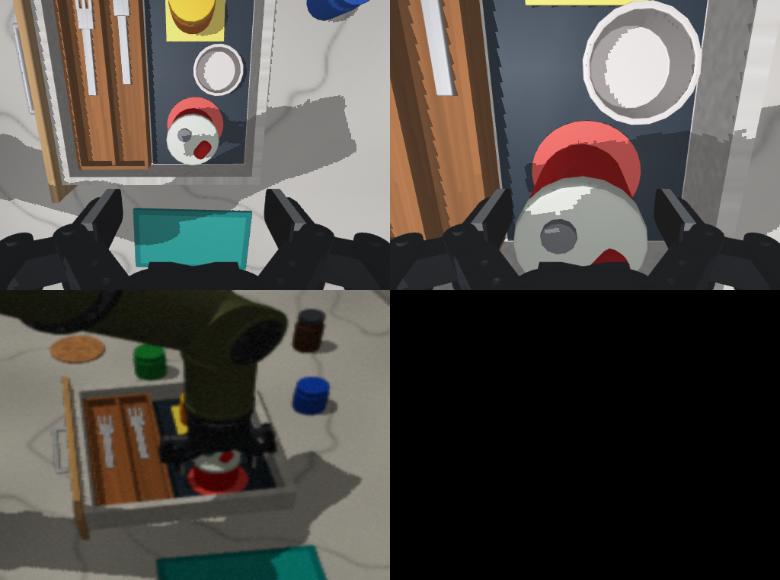

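The fingers straddle the cup cleanly, at about (490,215) and (680,215) in the wrist view. I'll grip it and carry it to the tray.

```bash
cat >> h.py <<'E'
def setdown(x,y,z,q=None,back=.006):
    """lower to z+back then small steps until contact or z-0.003"""
    ctrl.movel([x,y,z+back],max_speed=.10);ctrl.pause(.2)
    f0=get_state()["contact_force"][2];zz=z+back
    while zz>z-.003:
        zz-=.001;ctrl.movel([x,y,zz],max_speed=.02)
        f=get_state()["contact_force"][2]
        if abs(f-f0)>2.5: break
    print("setdown z",round(zz,4),"nominal",round(z,4),"dF",round(f-f0,2))
    return zz
E
python3 - <<'E'
from h import *
st("pre");ctrl.close_gripper(40);st("grip")
z0=get_state()["tcp_pos"][2]
ctrl.movel([.5869,-.1113,.06],max_speed=.05);st("lift")
ctrl.movel([.5869,-.1113,.19],max_speed=.15);st("lift2")
p,d=vision.grab_frame("wrist");cv2.imwrite("pics/w3.png",p)
p,d=vision.grab_frame("side");cv2.imwrite("pics/s3.png",p)
t,d=vision.grab_frame("top");cv2.imwrite("pics/t3.png",t)
cv2.imwrite("pics/m3.png",np.hstack([cv2.resize(p[60:380,100:400],(400,420)),cv2.resize(t[100:330,180:440],(400,420))]))
E
```

```text
pre t 5.0 [ 0.5873 -0.1113  0.0406] w 0.0856 F [-0.3  0.2 -1.2]
grip t 5.4 [ 0.5869 -0.1113  0.0406] w 0.0597 F [-1.9  0.3  4.5]
lift t 5.9 [ 0.587  -0.1114  0.0602] w 0.0602 F [ 0.4 -0.3 -1.3]
lift2 t 6.9 [ 0.5863 -0.1114  0.189 ] w 0.0595 F [ 0.4  0.1 -1.5]
```

View pics/m3.png

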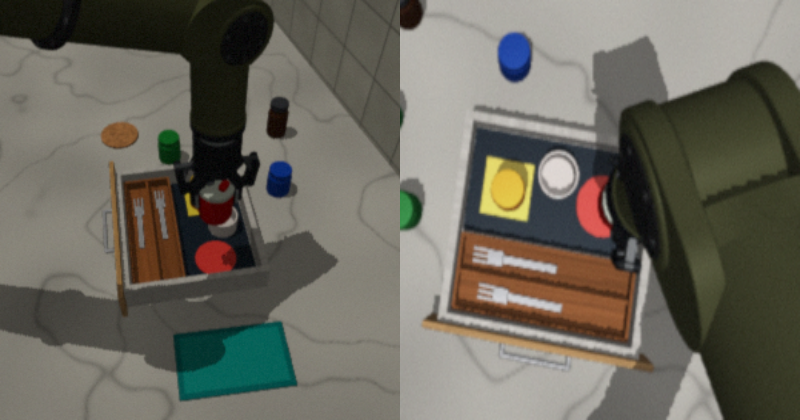

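The cup is held upright above its pad, at about (213,205) in the left half. On to the tray.

```bash
python3 - <<'E'
from h import *
a=(.6044,-.322)
ctrl.movep([*a,.19],Q);st("over tray")
ctrl.movel([*a,.06],max_speed=.12)
z=setdown(*a,.0326);st("down")
ctrl.ungrasp();st("open")
ctrl.movel([*a,.20],max_speed=.15)
b=(.6115,.0373)
ctrl.movep([*b,.20],Q);st("over jar")
p,d=vision.grab_frame("side");cv2.imwrite("pics/s4.png",p)
t,d=vision.grab_frame("top")
w,_=vision.grab_frame("wrist");cv2.imwrite("pics/m4.png",np.hstack([cv2.resize(p[60:380,100:400],(400,420)),cv2.resize(t[100:330,180:440],(400,420))]))
cv2.imwrite("pics/w4.png",w)
E
```

```text
over tray t 7.9 [ 0.6045 -0.3208  0.1897] w 0.0596 F [ 0.3  1.4 -1. ]
setdown z 0.0316 nominal 0.0326 dF 7.28
down t 11.5 [ 0.6045 -0.3221  0.0326] w 0.0598 F [-2.9  0.7  7. ]
open t 11.9 [ 0.6043 -0.322   0.0314] w 0.0852 F [ 0.2 -0.5 -0.6]
over jar t 14.5 [0.6119 0.0353 0.1997] w 0.0854 F [-0.5  0.2  0.1]
```

View pics/m4.png

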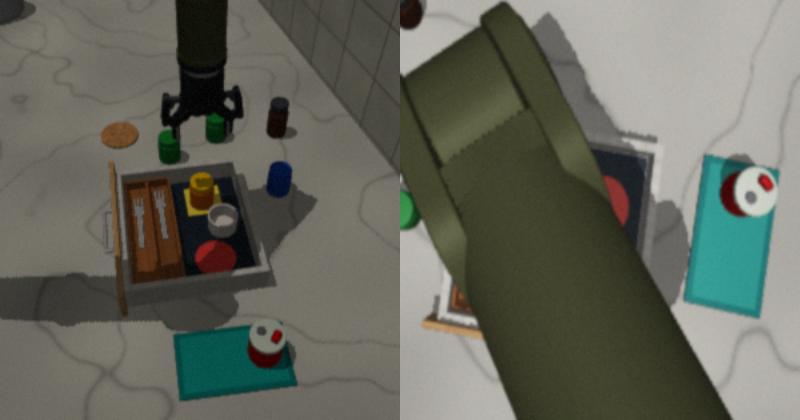

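View pics/w4.png

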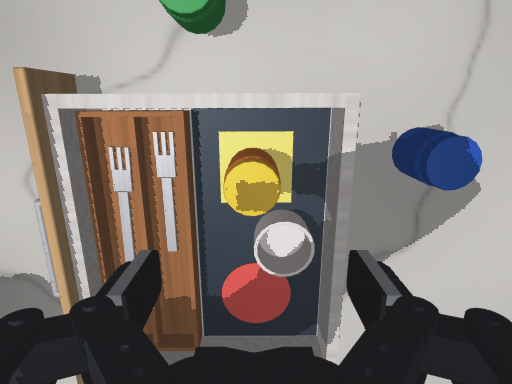

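The cup stands on the tray, at about (267,345) in the side view. The wrist view shows the yellow jar at (252,185) between the finger lines. Taking the jar now.

```bash
python3 - <<'E'
from h import *
b=(.6115,.0373);a=(.4962,-.302)
ctrl.movel([*b,.026],max_speed=.12);st("down")
ctrl.close_gripper(40);st("grip")
ctrl.movel([*b,.045],max_speed=.05);st("lift")
ctrl.movel([*b,.20],max_speed=.15);st("lift2")
ctrl.movep([*a,.20],Q);st("over tray")
p,d=vision.grab_frame("side")
ctrl.movel([*a,.05],max_speed=.12)
setdown(*a,.0185);st("down")
ctrl.ungrasp();st("open")
ctrl.movel([*a,.22],max_speed=.15)
ctrl.movep([.35,-.35,.3],Q);st("clear")
ds=[]
for i in range(3):
    t,d=vision.grab_frame("top");ds.append(d)
np.save("d5.npy",np.median(ds,0).astype(np.float32));cv2.imwrite("pics/t5.png",t)
cv2.imwrite("pics/m5.png",np.hstack([cv2.resize(p[60:380,100:400],(400,420)),cv2.resize(t[100:330,180:440],(400,420))]))
E
```

```text
down t 16.2 [0.612  0.0374 0.0267] w 0.0855 F [-0.1  0.   0. ]
grip t 16.7 [0.6117 0.0373 0.0266] w 0.0511 F [-1.7 -0.1  6.2]
lift t 17.2 [0.6116 0.0372 0.0452] w 0.0507 F [-0.1  0.2 -1.4]
lift2 t 18.4 [0.611 0.037 0.199] w 0.0513 F [-0.5  0.7 -1.2]
over tray t 19.7 [ 0.4972 -0.3002  0.2002] w 0.051 F [ 1.2  1.  -2.3]
setdown z 0.0185 nominal 0.0185 dF 2.63
down t 23.3 [ 0.4963 -0.302   0.0186] w 0.0512 F [1.2 0.3 0.6]
open t 23.7 [ 0.4962 -0.302   0.0185] w 0.0853 F [-0.5  0.1 -0.4]
clear t 25.9 [ 0.3506 -0.3497  0.2996] w 0.085 F [-0.3 -0.3 -0.2]
```

View pics/m5.png

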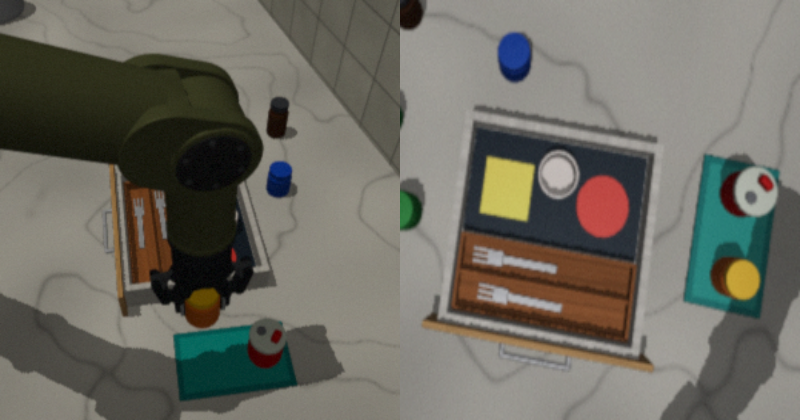

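Both stand on the tray, with the cup at (750,192) and the jar at (740,278) in the right half. The view of the drawer is clear, so I'll measure the pads, ramekin, cup and jar.

```bash
python3 - <<'E'
from h import *
d=np.load("d5.npy");p=cv2.imread("pics/t5.png");hsv=cv2.cvtColor(p,cv2.COLOR_BGR2HSV)
P,u,v=world("top",d);
for n,c,z0,z1,r,rr in[("cup",(.6044,-.322),.076,.092,.05,30.5),("jar",(.496,-.302),.07,.082,.045,24.5),("ram",(.636,-.042),.046,.058,.04,31)]:
    k=(np.hypot(P[:,0]-c[0],P[:,1]-c[1])<r)&(P[:,2]>z0)&(P[:,2]<z1)
    print(n,k.sum(),P[k].mean(0).round(4),circ(P[k][:,:2]).round(1))
m=np.zeros((384,512),np.uint8);m[150:310,190:360]=1
ym=m*((hsv[...,0]>20)&(hsv[...,0]<35)&(hsv[...,1]>90)).astype(np.uint8)
rm=m*(((hsv[...,0]<6)|(hsv[...,0]>172))&(hsv[...,1]>130)).astype(np.uint8)
for n,mm in(("yp",ym),("rp",rm)):
    c=max(cv2.findContours(mm,0,cv2.CHAIN_APPROX_NONE)[0],key=cv2.contourArea)[:,0]
    W=ray("top",c,.014)[:,:2];print(n,mm.sum(),cv2.minAreaRect((W*1000).astype(np.float32)),circ(W).round(1))
    vv,uu=np.nonzero(mm);W=ray("top",np.stack([uu,vv],1),.014);print(W.mean(0).round(4))
# ramekin outline via model mask
vision.grab_frame("top")
for r in models.masks_of("top","ramekin_mid")[:1]:
    c=max(cv2.findContours(r["mask"].astype(np.uint8),0,cv2.CHAIN_APPROX_NONE)[0],key=cv2.contourArea)[:,0]
    W=ray("top",c,.052)[:,:2];print("ram",r["p"],circ(W).round(1))
for n in["yellow_pad","red_pad"]:
    for r in models.masks_of("top",n)[:1]:
        vv,uu=np.nonzero(r["mask"]);print(n,r["p"],ray("top",np.stack([uu,vv],1),.014).mean(0).round(4))
E
```

```text
cup 564 [ 0.6033 -0.3187  0.0838] [ 604.8 -321.3   30.3]
jar 389 [ 0.4976 -0.3009  0.0755] [ 497.3 -301.7   24. ]
ram 143 [ 0.6316 -0.0403  0.0514] [631.1 -38.9  30.3]
yp 1029 ((617.1116943359375, 39.726444244384766), (78.0950698852539, 78.5712890625), 80.04869079589844) [619.9  41.4  48.7]
[0.6171 0.0397 0.014 ]
rp 917 ((592.2760620117188, -110.78523254394531), (79.62059020996094, 80.02522277832031), 89.0535888671875) [ 592.  -110.    40.7]
[ 0.592 -0.11   0.014]
ram 0.64 [629.  -38.6  29.4]
yellow_pad 0.71 [0.616  0.0408 0.014 ]
red_pad 0.86 [ 0.5911 -0.109   0.014 ]
```

```bash
cat >> h.py <<'E'
QR=quat(np.radians(170.5))
from scipy.spatial.transform import Rotation as R_
def wT():
    s=get_state();q=s["eef_rot"];return R_.from_quat([q[1],q[2],q[3],q[0]]).as_matrix(),np.array(s["tcp_pos"])
E
python3 - <<'E'
from h import *
c=(.630,-.0388)
q=ctrl.ik([*c,.2],QR);print(np.round(q,2))
ctrl.movep([*c,.2],QR);ctrl.pause(.2);st("above")
T=wT();w,d=vision.grab_frame("wrist");P,u,v=world("wrist",d,None,T)
k=(np.hypot(P[:,0]-c[0],P[:,1]-c[1])<.04)&(P[:,2]>.046)&(P[:,2]<.058)
print(k.sum(),P[k].mean(0).round(4),circ(P[k][:,:2]).round(1))
hs=cv2.cvtColor(w,cv2.COLOR_BGR2HSV)
for n,f in(("y",lambda h:(h[...,0]>20)&(h[...,0]<35)&(h[...,1]>90)),("r",lambda h:((h[...,0]<6)|(h[...,0]>172))&(h[...,1]>130))):
    mm=f(hs)[v,u]&(P[:,2]<.02)&(P[:,2]>.008);print(n,mm.sum(),P[mm].mean(0).round(4),cv2.minAreaRect((P[mm][:,:2]*1000).astype(np.float32)))
cv2.imwrite("pics/w6.png",w)
E
```

```text
[ 0.61  0.74 -1.12  1.52  0.68  1.31  0.82]
above t 28.1 [ 0.6299 -0.0403  0.2003] w 0.0851 F [ 0.7  0.6 -0.5]
920 [ 0.6295 -0.0388  0.0508] [629.2 -38.8  30.6]
y 5473 [0.6132 0.041  0.0135] ((614.3961791992188, 41.11467742919922), (76.99798583984375, 76.30083465576172), 80.58467864990234)
r 5139 [ 0.5887 -0.1178  0.0136] ((589.0396728515625, -188.75880432128906), (240.8213348388672, 80.86595916748047), 89.93573760986328)
```

View pics/w6.png

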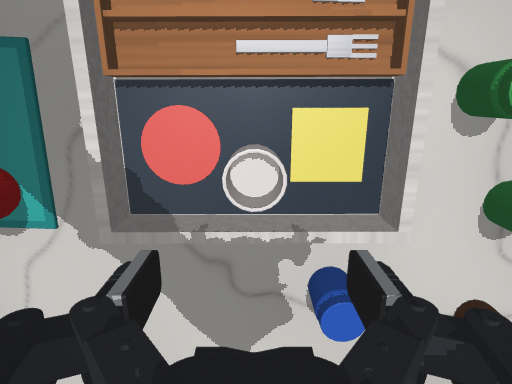

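The wrist view shows the ramekin at (254,180) clear of the emptied pads, red at (180,145) and yellow at (329,145). Cup and jar are gone from the drawer, so I'll grasp the ramekin.

```bash
python3 - <<'E'
from h import *
c=(.6293,-.0388);k=(.4918,.3156)
ctrl.movel([*c,.010],max_speed=.10);st("down")
ctrl.close_gripper(40);st("grip")
ctrl.movel([*c,.03],max_speed=.05);st("lift")
ctrl.movel([*c,.20],max_speed=.15);st("lift2")
ctrl.movep([*k,.20],QR);st("over coaster")
p,d=vision.grab_frame("side");w,_=vision.grab_frame("wrist")
cv2.imwrite("pics/m7.png",np.hstack([cv2.resize(p[60:380,100:400],(400,400)),cv2.resize(w,(400,400))]))
E
```

```text
down t 30.2 [ 0.6296 -0.0388  0.0105] w 0.0854 F [-0.4  0.  -0.9]
grip t 30.5 [ 0.6295 -0.0388  0.0107] w 0.0613 F [-2.4 -0.7  4.9]
lift t 31.1 [ 0.6293 -0.0389  0.0302] w 0.0611 F [-0.2  0.3 -1.8]
lift2 t 32.4 [ 0.6288 -0.0391  0.199 ] w 0.0612 F [ 0.3 -0.1 -1.3]
over coaster t 33.8 [0.493  0.3141 0.1996] w 0.0612 F [ 0.2 -0.  -1. ]
```

View pics/m7.png

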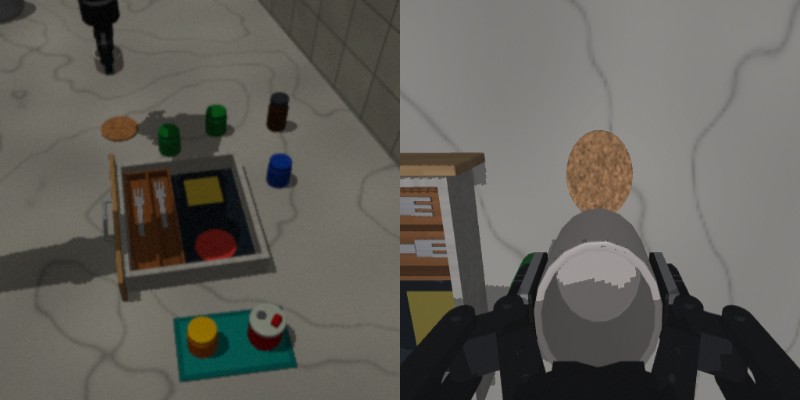

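The ramekin is held level over the coaster.

```bash
python3 - <<'E'
from h import *
k=(.4918,.3156)
ctrl.movel([*k,.03],max_speed=.12)
setdown(*k,.0047);st("down")
ctrl.ungrasp();st("open")
ctrl.movel([*k,.2],max_speed=.15)
ctrl.movep([.35,-.1,.33],Q);st("clear")
ds=[]
for i in range(3):
    t,d=vision.grab_frame("top");ds.append(d)
d=np.median(ds,0).astype(np.float32);cv2.imwrite("pics/t8.png",t)
P,u,v=world("top",d)
c=k;kk=(np.hypot(P[:,0]-c[0],P[:,1]-c[1])<.045)&(P[:,2]>.04)&(P[:,2]<.052)
print(kk.sum(),P[kk].mean(0).round(4),circ(P[kk][:,:2]).round(1))
r=models.masks_of("top","ramekin_mid")[0]
cc=max(cv2.findContours(r["mask"].astype(np.uint8),0,cv2.CHAIN_APPROX_NONE)[0],key=cv2.contourArea)[:,0]
print("ram",r["p"],r["point"],circ(ray("top",cc,.046)[:,:2]).round(1))
cv2.imwrite("pics/c8.png",np.hstack([cv2.resize(t[220:290,100:180],(400,350),interpolation=2),cv2.resize(t[100:330,100:440],(400,350))]))
E
```

```text
setdown z 0.0037 nominal 0.0047 dF 10.32
down t 37.7 [0.4919 0.3157 0.0047] w 0.061 F [-1.9 -2.1  8. ]
open t 38.1 [0.4918 0.3156 0.0036] w 0.0852 F [-0.1  0.5  0.8]
clear t 41.2 [ 0.3504 -0.0995  0.3299] w 0.0857 F [-0.1 -1.2 -0.2]
166 [0.4937 0.3168 0.0449] [493.7 316.   30.5]
ram 0.58 [133.8, 254.2] [494.9 310.9  32.8]
```

View pics/c8.png

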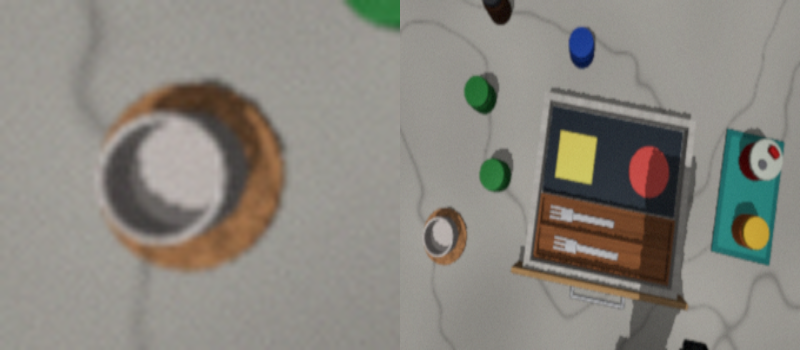

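The ramekin stands on the coaster. The shift in the picture is parallax: the depth fit gives (493.7,316) mm against the coaster at (491.8,315.6). Next I'll re-measure the pads with the wrist camera, then return the cup.

```bash
python3 - <<'E'
from h import *
ctrl.movep([.60,-.08,.25],Q);ctrl.pause(.3);st("look")
T=wT();w,d=vision.grab_frame("wrist");P,u,v=world("wrist",d,None,T)
hs=cv2.cvtColor(w,cv2.COLOR_BGR2HSV)
for n,f,c in(("y",lambda h:(h[...,0]>20)&(h[...,0]<35)&(h[...,1]>90),(.616,.04)),("r",lambda h:((h[...,0]<6)|(h[...,0]>172))&(h[...,1]>130),(.591,-.11))):
    mm=f(hs)[v,u]&(abs(P[:,2]-.014)<.008)&(np.hypot(P[:,0]-c[0],P[:,1]-c[1])<.065);print(n,mm.sum(),P[mm].mean(0).round(4),cv2.minAreaRect((P[mm][:,:2]*1000).astype(np.float32)))
    if n=="r":print(circ(P[mm][:,:2]))
cv2.imwrite("pics/w9.png",w)
a=(.6045,-.3217)
ctrl.movep([*a,.22],Q);ctrl.movel([*a,.032],max_speed=.12);st("down")
ctrl.close_gripper(40);st("grip")
ctrl.movel([*a,.05],max_speed=.05);ctrl.movel([*a,.19],max_speed=.15);st("lift")
p,d=vision.grab_frame("side")
cv2.imwrite("pics/m9.png",np.hstack([cv2.resize(p[60:380,100:400],(400,400)),cv2.resize(w,(400,400))]))
E
```

```text
look t 42.8 [ 0.5996 -0.0807  0.2511] w 0.0853 F [ 1.  -1.3  0.8]
y 5166 [0.6145 0.0418 0.0136] ((614.3584594726562, 40.876895904541016), (75.32490539550781, 76.31327056884766), 80.4190444946289)
r 3274 [ 0.5893 -0.1082  0.0136] ((589.20849609375, -108.89547729492188), (80.66374206542969, 80.87805938720703), 38.340389251708984)
[ 589.2139277  -109.10979594   40.54573239]
down t 45.5 [ 0.6049 -0.3218  0.0328] w 0.0856 F [ 1.2 -0.3  0.4]
grip t 45.9 [ 0.6046 -0.3218  0.0328] w 0.06 F [-1.5  0.2  5.9]
lift t 47.4 [ 0.6039 -0.3218  0.1888] w 0.06 F [ 0.4 -0.3  0.1]
```

View pics/m9.png

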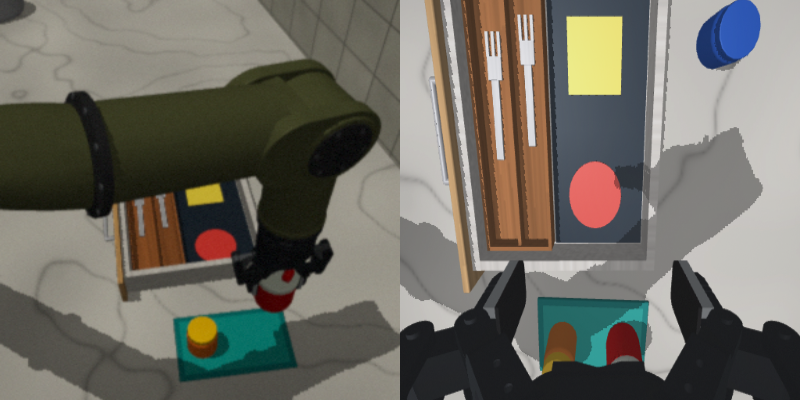

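```bash
python3 - <<'E'
from h import *
c=(.5903,-.1095)
ctrl.movep([*c,.19],Q)
ctrl.movel([*c,.07],max_speed=.12)
setdown(*c,.0408);st("down")
ctrl.ungrasp();st("open")
ctrl.movel([*c,.2],max_speed=.15)
a=(.4965,-.302)
ctrl.movep([*a,.22],Q);st("over jar")
p,d=vision.grab_frame("side")
ctrl.movel([*a,.0185],max_speed=.12);st("down")
ctrl.close_gripper(40);st("grip")
ctrl.movel([*a,.04],max_speed=.05);ctrl.movel([*a,.20],max_speed=.15);st("lift")
t,d=vision.grab_frame("side")
cv2.imwrite("pics/m10.png",np.hstack([cv2.resize(p[60:380,100:400],(400,400)),cv2.resize(t[60:380,100:400],(400,400))]))
E
```

```text
setdown z 0.0398 nominal 0.0408 dF 8.68
down t 51.8 [ 0.5904 -0.1094  0.0407] w 0.0602 F [-2.8 -0.6  7.8]
open t 52.2 [ 0.5903 -0.1095  0.0396] w 0.0851 F [-0.4 -0.8 -0.7]
over jar t 54.3 [ 0.4972 -0.3003  0.22  ] w 0.0854 F [-0.1  0.7  0.5]
down t 56.2 [ 0.4969 -0.3021  0.0191] w 0.0853 F [ 0.2  0.3 -0.4]
grip t 56.6 [ 0.4966 -0.3021  0.019 ] w 0.0512 F [-2.7 -0.5  6. ]
lift t 58.4 [ 0.4959 -0.302   0.1991] w 0.0513 F [-0.2 -0.4 -1.2]
```

View pics/m10.png

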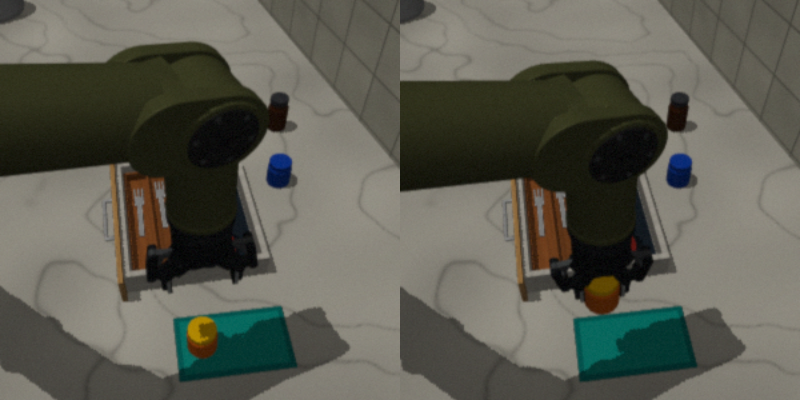

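```bash
python3 - <<'E'
from h import *
c=(.6153,.0404)
ctrl.movep([*c,.21],Q)
ctrl.movel([*c,.06],max_speed=.12)
setdown(*c,.0269);st("down")
ctrl.ungrasp();st("open")
ctrl.movel([*c,.22],max_speed=.15)
ctrl.movep([.60,-.08,.28],Q);ctrl.pause(.3)
T=wT();w,d=vision.grab_frame("wrist");P,u,v=world("wrist",d,None,T)
for n,c,z0,z1,r in[("cup",(.590,-.11),.084,.1,.045),("jar",(.6155,.0404),.077,.09,.04)]:
    k=(np.hypot(P[:,0]-c[0],P[:,1]-c[1])<r)&(P[:,2]>z0)&(P[:,2]<z1);print("wrist",n,k.sum(),circ(P[k][:,:2]).round(1))
ctrl.movep([.35,-.35,.3],Q);st("clear")
ds=[]
for i in range(3):
    t,d=vision.grab_frame("top");ds.append(d)
d=np.median(ds,0);P,u,v=world("top",d)
for n,c,z0,z1,r in[("cup",(.590,-.11),.084,.1,.045),("jar",(.6155,.0404),.077,.09,.04),("ram",(.492,.3155),.04,.052,.045)]:
    k=(np.hypot(P[:,0]-c[0],P[:,1]-c[1])<r)&(P[:,2]>z0)&(P[:,2]<z1);print("top",n,k.sum(),circ(P[k][:,:2]).round(1),P[k][:,2].mean())
for r in models.masks_of("top","fork_a")[:2]:
    Q_,_,_=world("top",d,r["mask"]);print("fork",cv2.minAreaRect((Q_[:,:2]*1000).astype(np.float32)))
p,_=vision.grab_frame("side")
cv2.imwrite("pics/m11.png",np.hstack([cv2.resize(p[60:380,100:400],(400,400)),cv2.resize(t[100:330,110:340],(400,400))]));cv2.imwrite("pics/w11.png",w)
E
```

```text
setdown z 0.0259 nominal 0.0269 dF 10.43
down t 63.6 [0.6154 0.0405 0.027 ] w 0.0509 F [-3.5 -1.6  9.1]
open t 64.0 [0.6153 0.0404 0.0257] w 0.0852 F [-0.8  0.1 -0.5]
wrist cup 2155 [ 588.9 -109.4   30.5]
wrist jar 2084 [614.7  40.7  24.2]
clear t 67.8 [ 0.3509 -0.3493  0.3002] w 0.0853 F [0.5 0.2 0.1]
top cup 551 [ 590.5 -109.8   30.2] 0.091960719294886
top jar 366 [616.1  40.6  23.8] 0.08372158560876196
top ram 169 [493.6 315.8  30.5] 0.044879539553589275
fork ((471.74920654296875, 20.78842544555664), (123.46846771240234, 17.23141098022461), 82.49856567382812)
fork ((520.0519409179688, 19.339332580566406), (107.37117767333984, 17.207096099853516), 82.2374038696289)
```

View pics/m11.png

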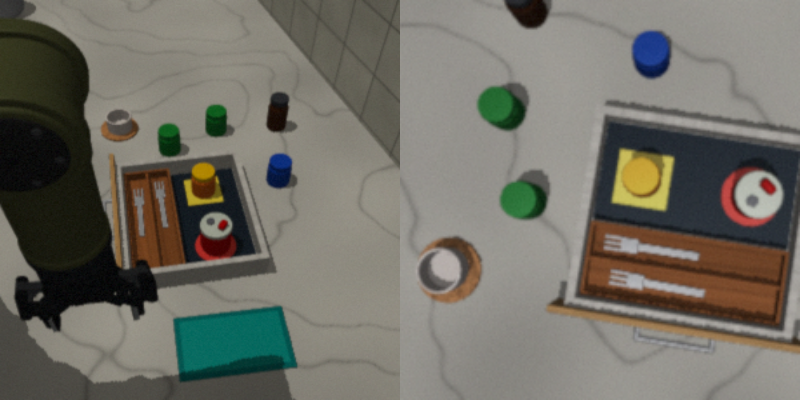

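View pics/w11.png

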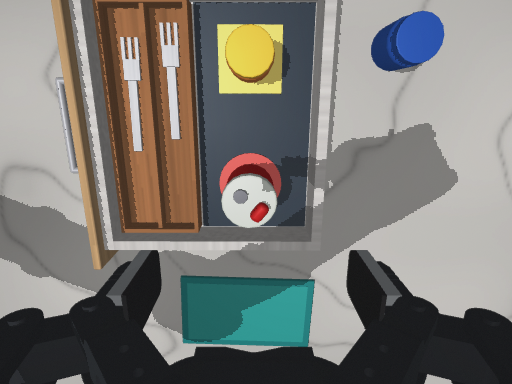

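Everything is in place: the cup is on the red pad at (215,235), the jar on the yellow pad at (203,180) and the ramekin on the coaster at (118,125) in the side view. All are upright, and the forks look untouched.

```bash
python3 - <<'E'
from h import *
st("end");print(ticket.close_job())
E
```

```text
end t 68.0 [ 0.3507 -0.3494  0.3   ] w 0.0856 F [-0.5 -0.6  0.4]
the job is handed in; nothing more can be done
None
```

I handed the job in at 68 s of the 128 s limit, with the arm clear and touching nothing. I moved the cup and then the jar onto the tray. After that the ramekin went to the coaster, and the cup and jar went back onto their own pads. Each was lowered in 1 mm steps until the wrist felt contact; the force rose by at most about 10 N.

**Last checks:** all three stand upright in the final pictures, and these are the distances from centre:

| Item | From | Top camera | Wrist camera |
|---|---|---|---|
| Cup | red pad centre | about 1.5 mm | under 1 mm |
| Jar | yellow pad centre | about 1.5 mm | under 1 mm |
| Ramekin | coaster centre | about 2 mm | not measured |

**Disagreements:**
- **Pad centres:** the two cameras differed by about 3 mm, so I aimed between them.
- **Ramekin:** the trained network's outline put it about 5 mm off the coaster centre. I trusted the depth fit (about 2 mm) instead.
- **Forks:** the last network masks caught only part of one fork, so its measured centre differs from the first one. The pictures show both forks unmoved, and the arm never went near them.

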